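Find the key, load the display slide and lock it at its next station

TASK

Find which of the three keys turns the lock of the display slide: push a key fully home in the keyhole, turn it clockwise, and if it will not turn take it out and try another. Lay every brass piece from the counter (turnbuckle, oarlocks and cleat, as many as are there) in the carrier's tray and, with the bolt drawn, push the loaded carrier to its next station so that it clicks in there. Then turn the key back so that the carrier is locked, hang all three keys upright in the rack again, and leave the compass, door knob and bell alone.

Things in the scene. Friction and masses are not known exactly. Their poses are not given: they have to be found in the camera images.
- slide: Display slide, one fixed thing: dark wood base plate 285 x 400 mm, 12 mm thick, with lock, rail and carrier. Origin under the rail's middle; its x points away from the robot, y along the rail, the way the carrier goes. The steel lock case (70 x 180 mm, top at 67 mm) stands on the robot's side, its keyhole 120 mm from the rail's middle line.
- keyhole (a point): Keyhole centre at the brass plug's top, 68 mm above the counter; axes as the slide. The straight slot, 10 x 37 mm, lies along y when locked. A key goes straight down, either way round, till its collar rests on the plug. Hidden wards let one of the three keys turn (which one varies); a wrong one stops dead after about 0.5 rad and must be turned back before it comes out.
- plug (a joint): Turn of the lock plug in rad, clockwise from above: 0 locked (stop), 1.45 open (stop). It stays where left (friction 0.04 N m). A key has about 0.13 rad of play in the slot each way. It draws a bolt 16 mm wide that stands in a 26 mm gap in the carrier's side at 0 and is clear of it above 1 rad. Each of the two stations has its gap; between stations the bolt cannot go out.
- carrier (a joint): Travel of the carrier in m: 0 first station (start), 0.12 next station, end stop at 0.16. At each station a spring roller clicks into a notch (it catches within about 5 mm either way); about 8 N gets the carrier out, about 2 N plus 6 N per m/s pushes it along. It stays where it is left.
- tray (a point): Centre of the carrier's tray on its green floor, 22 mm above the counter; axes as the slide. Inside 122 mm (x) by 220 mm (y); the rim stands 16 mm above the floor.
- post (a point): Brass post for moving the carrier: upright, 18 mm across, on the tray's far side (71 mm beyond the tray's centre), from the rim (38 mm above the counter) up to 100 mm; this point is on its axis, 76 mm above the counter.
- key_red_bow (a point): Brass key, red dot; point at the centre of its bow (disc 39 mm across, 10 mm thick along x: grip across that). z up, y along the blade's width. Below the point: collar (46 mm across) from 31 to 36 mm, notched blade (6 x 32 mm) to 83 mm, tip (4 x 16 mm) to 89 mm. 0.12 kg. Starts hung in any rack hole. Fully home in the lock, the point is 36 mm above the keyhole.
- key_white_bow (a point): Brass key, white dot; point at the centre of its bow (disc 39 mm across, 10 mm thick along x: grip across that). z up, y along the blade's width. Below the point: collar (46 mm across) from 31 to 36 mm, notched blade (6 x 32 mm) to 83 mm, tip (4 x 16 mm) to 89 mm. 0.12 kg. Starts hung in any rack hole. Fully home in the lock, the point is 36 mm above the keyhole.
- key_blue_bow (a point): Brass key, blue dot; point at the centre of its bow (disc 39 mm across, 10 mm thick along x: grip across that). z up, y along the blade's width. Below the point: collar (46 mm across) from 31 to 36 mm, notched blade (6 x 32 mm) to 83 mm, tip (4 x 16 mm) to 89 mm. 0.12 kg. Starts hung in any rack hole. Fully home in the lock, the point is 36 mm above the keyhole.
- rack_1 (a point): Rack hole 1 of 3: its centre at the top of the fixed wooden key rack (230 x 62 mm, 66 mm high, holes 72 mm apart along its x). The hole is 12 mm (x) by 38 mm (y) through a 10 mm plate, open below; a key hangs in it by its collar, either way round, its bow point 36 mm above this point.
- rack_2 (a point): Rack hole 2 of 3: its centre at the top of the fixed wooden key rack (230 x 62 mm, 66 mm high, holes 72 mm apart along its x). The hole is 12 mm (x) by 38 mm (y) through a 10 mm plate, open below; a key hangs in it by its collar, either way round, its bow point 36 mm above this point.
- rack_3 (a point): Rack hole 3 of 3: its centre at the top of the fixed wooden key rack (230 x 62 mm, 66 mm high, holes 72 mm apart along its x). The hole is 12 mm (x) by 38 mm (y) through a 10 mm plate, open below; a key hangs in it by its collar, either way round, its bow point 36 mm above this point.
- turnbuckle_mid (a point): Bronze turnbuckle lying flat, its middle (12 mm up): 112 mm long (x), frame 28 mm wide (y) and 24 mm high over the middle 68 mm; 0.3 kg. May be absent.
- oarlock_a_mid (a point): Brass oarlock lying flat; point on the middle of its square shank (20 x 20 mm, 10 mm up; the shank runs from 31 mm at -x of here to 15 mm at +x); two horns spread from the +x end, to 67 mm from here, 63 mm wide over all (y), 19 mm high. Grip the shank across y; 0.32 kg. May be absent.
- oarlock_b_mid (a point): Brass oarlock lying flat; point on the middle of its square shank (20 x 20 mm, 10 mm up; the shank runs from 31 mm at -x of here to 15 mm at +x); two horns spread from the +x end, to 67 mm from here, 63 mm wide over all (y), 19 mm high. Grip the shank across y; 0.32 kg. May be absent.
- cleat_mid (a point): Brass horn cleat on its foot, its middle (13 mm up): foot 56 x 26 mm, 10 mm high; above it a body 36 mm long (x), 18 mm wide (y), up to 26 mm; horns along x, 102 mm over all, up to 30 mm high. Grip across y at the middle; 0.28 kg. May be absent.
- compass: Brass compass bowl, 100 mm across, 50 mm high, on the walnut turntable (240 mm across, 28 mm high); origin under its middle. Leave alone.
- doorknob: Brass cabin door knob with green spots, 60 mm across, 62 mm high, on the turntable; origin under its middle. Leave alone.
- bell: Brass ship's bell standing on the counter, 100 mm across, 90 mm high; origin under its middle. Leave alone.

How it is judged:
By the outcome, as a careful person would: the job done as asked, in the order asked, and still so for the second after the job is handed in, with the robot touching nothing.
Of turnbuckle, oarlock_a, oarlock_b, cleat only 2 to 3 are there at a start; the rules pass over those that are not, and their reading is None.
At some moment in a run one of turnbuckle, oarlock_a, oarlock_b, cleat may be knocked a few centimetres aside while the robot is not near it.
It also fails if it takes over 210 s, if anything falls off the work surface, if the arm or the gripper's body presses on something with over 40 N, if the wrist force passes 120 N, or if a joint passes its speed limit or range.

ROBOT

A 6-joint arm with a two-finger parallel gripper is mounted at the origin on the work surface. World frame = base frame: x ahead of the robot, y to its left, z up, the work surface at z = 0. Lengths are in m, angles in degrees, forces in N, time in s.
With the tool pointing down it reaches from about 0.35 to 0.875 m from the base axis. Payload 4.2 kg.
Tool frame: the origin (TCP) lies between the finger pads; the fingertips stand 25 mm ahead of it and the grasp point (between the pads) lies 6 mm ahead of it (r.tips_ahead is the distance from the TCP to the fingertips, in m); z points along the fingers, y is the direction in which the jaws open and shut (so a half turn about z gives the same grasp; the last joint's range is limited). The gripper opens to 87 mm and grips with 3 to 60 N. Pads are 19 mm wide; open, the fingers measure 117 mm over their backs; the gripper's body (75 mm by 190 mm) begins 51 mm behind the grasp point.
Start: joints at [86.723, 22.042, 0.453, 0, -68.411, -14.817], TCP at [0.194, 0.594, 0.248] pointing down, gripper open.
Joint ranges: [-179.83, 179.83], [-69.29, 118.12], [-61.27, 80.66], [-181.25, 117.63], [-171.15, -9.14], [-177.46, 177.46]. Speed limits (degrees/s): [159.86, 159.86, 180, 180, 180, 180].

INTERFACE

Orientations are given as a 3x3 rotation matrix whose columns are the frame's x, y, z axes.
In Python, from station import r, vision, finish_job gives the robot as it stands.
- The arm moves only by the shell command python3 -m jog 'ROWS'. ROWS is a JSON object of lists of equal length, an entry for each row: "rot": the turn, a rotation vector about the world's x, y, z in degrees, a list of three; "delta_pos": the shift along the world's x, y, z in mm, a list of three; "grip": the opening in per cent of the stroke, from 0 (shut) to 100 (fully open). A call has 1 to 10 rows; each row shifts and turns the commanded pose from where the row before left it; what a row does not reach is not made up. A row lasts 1/12 s, in which the tool goes at most 41.7 mm and 7.16 degrees, less where a joint would pass 70% of its speed; a pose out of reach is approached as far as the arm can. A call with a gripper value outside its range is refused whole. The fingers move at their own pace and stop on an object; the grip force is fixed at half the most. Time passes only in rows, so rows that do not move let the fingers close. It gives the time, the measured TCP pose, the force and the opening at its end, in the units of the state.
- r.sense(): the state, without advancing time (a new reading comes with each control period).
- vision.capture(name): name is "side" or "top"; returns a dict with "frame" (384x512x3 uint8, red, green, blue), "K" (3x3 intrinsics, pixels), "k1" (the pictures are not rectified: a ray, as slopes to the right and down, at radius r is drawn at 1 + k1 r^2 times it, then the intrinsics apply), "xyz" and "orientation" of the camera in the world. Camera axes: x right, y up, looking along -z (the intrinsics and any distortion apply to the point x, -y, -z); pixel columns grow to the right and rows downward; lengths in m; the calibration is good to about 2 mm. A picture is of the moment at which its call begins. There is no depth.
- finish_job(): hands the job in, once; it reports no verdict.
The state is a dict: "time_s": time; "joints": joint angles; "joint_velocities": joint speeds; "effort": joint torques, N m; "tcp_pos": TCP position; "ee_rot": TCP orientation; "wrist_force": force on the tool from outside, world axes, zero at the start; "moment": the same for the moment, N m; "gripper_width": opening from 0.0 (shut) to 1.0 (fully open).
Only numpy, scipy, OpenCV 4.12 (cv2) and the standard library are available. Lean on these libraries where they do the work, as an engineer would, in place of code of your own. Each camera call takes 0.05 s, during which the arm holds its last target. There are 200 camera calls.

## Working session

There is one attempt and no reset: what is moved stays moved. The work goes in short steps, Python scripts to look and compute and a shell command to move; the robot and the scene stay as the last step left them, time stands still between calls to the robot, and variables do not carry over. Pictures are saved under pics/ and viewed, about 12 in all and at most 16, crops included, and the job is handed in when it is done.

```bash
mkdir -p pics; ls
python3 - <<'E'
from station import r, vision
import cv2,numpy as np
for n in("top","side"):
    c=vision.capture(n); cv2.imwrite(f"pics/{n}0.png",cv2.resize(c["frame"][:,:,::-1],(800,600),interpolation=cv2.INTER_CUBIC))
    print(n,c["K"],c["k1"],c["xyz"],c["orientation"])
s=r.sense();print(s)
E
```

```text
pics
top [[473.05430896   0.         248.91887766]
 [  0.         473.05430896 188.90036041]
 [  0.           0.           1.        ]] -0.022173752697886323 [0.4604967  0.03615101 1.51780932] [[ 0.02836008  0.99663287 -0.07693258]
 [-0.99946312  0.02953539  0.0141823 ]
 [ 0.01640678  0.07648907  0.99693542]]
side [[493.71324872   0.         249.01086643]
 [  0.         493.71324872 185.0418502 ]
 [  0.           0.           1.        ]] 0.06338219995195171 [ 0.38548954 -1.10124664  1.1792063 ] [[ 0.98422948  0.13139029 -0.11844376]
 [-0.17620048  0.66883028 -0.72223227]
 [-0.01567553  0.73171214  0.68143351]]
{'time_s': 0.1, 'joints': array([ 8.67228467e+01,  2.20849670e+01,  3.88780310e-01, -2.34971769e-02,
       -6.84120065e+01, -1.48172015e+01]), 'joint_velocities': array([ 0.05743673, -0.1328798 ,  0.2132163 , -0.00455987,  0.02300549,
       -0.02032301]), 'effort': array([-4.98386107e-04, -3.91690099e+01,  1.87934679e+01,  4.23192635e+00,
        1.34571674e-02, -7.53969175e-05]), 'tcp_pos': array([0.1939457 , 0.59363823, 0.2465963 ]), 'ee_rot': array([[ 9.50499379e-01, -3.10726072e-01, -4.88658484e-04],
       [-3.10726435e-01, -9.50497559e-01, -1.86340937e-03],
       [ 1.14541178e-04,  1.92300855e-03, -9.99998144e-01]]), 'wrist_force': array([-0.54347748, -0.50781997, -0.11386124]), 'moment': array([0.04144126, 0.00650994, 0.01442907]), 'gripper_width': 0.9988602781626831}
```

View pics/top0.png

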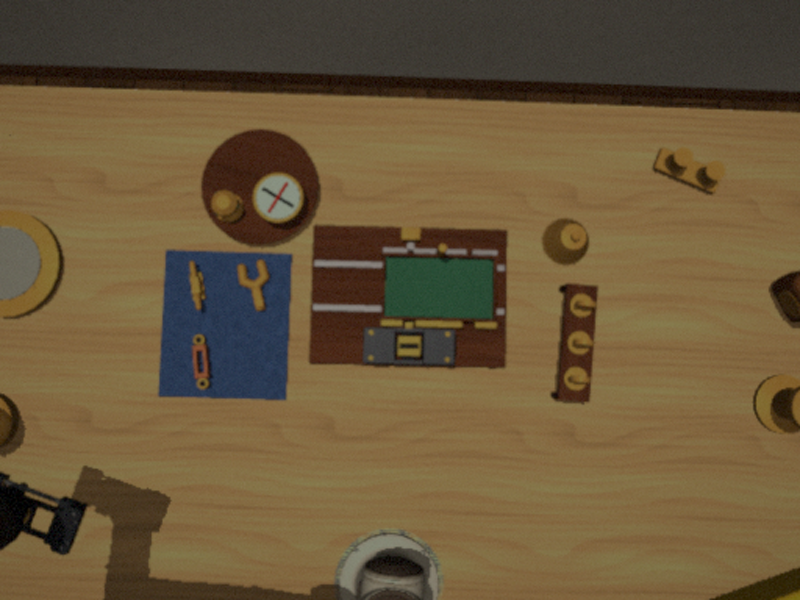

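View pics/side0.png

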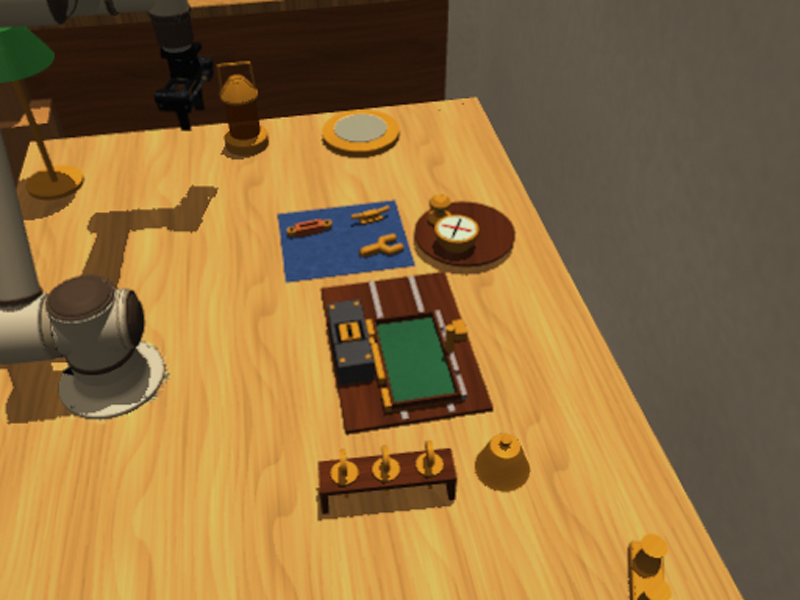

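The views show the slide at the centre, with the keyhole near top px (409,346). The rack stands at right, with keys at (580,305), (578,343) and (575,379). On the blue mat lie a cleat (197,285), an oarlock (257,285) and a turnbuckle (201,361). Next I'll enlarge the crops and measure from them.

```bash
cat > h.py <<'E'
from station import r, vision
import cv2,numpy as np
from scipy.optimize import least_squares
def cap(n,k=4):
    cs=[vision.capture(n) for _ in range(k)]
    c=cs[0]; c["frame"]=np.mean([x["frame"] for x in cs],0); return c
def ray(c,u,v):
    K=c["K"]; d=np.array([(u-K[0,2])/K[0,0],(v-K[1,2])/K[1,1]]); p=d.copy()
    for _ in range(20): p=d/(1+c["k1"]*(p@p))
    return c["orientation"]@np.array([p[0],-p[1],-1.])
def world(c,u,v,z):
    d=ray(c,u,v); return c["xyz"]+d*(z-c["xyz"][2])/d[2]
def pix(c,P):
    q=np.asarray(c["orientation"]).T@(np.asarray(P)-c["xyz"]); s=np.array([q[0],-q[1]])/-q[2]; s*=1+c["k1"]*(s@s)
    return s*c["K"][0,0]+c["K"][:2,2]
def crop(c,x0,y0,x1,y1,f,name,g=1.6):
    im=np.clip(c["frame"][y0:y1,x0:x1,::-1]*g,0,255).astype(np.uint8)
    im=cv2.resize(im,None,fx=f,fy=f,interpolation=cv2.INTER_CUBIC)
    cv2.imwrite("pics/"+name,im)
E
python3 - <<'E'
from h import *
import pickle
c=cap("top");pickle.dump(c,open("top.pkl","wb"))
crop(c,195,140,385,262,4.2,"slide1.png")
crop(c,95,155,195,260,5.5,"mat1.png")
s=cap("side");pickle.dump(s,open("side.pkl","wb"))
E
```

```text
(no output)
```

View pics/slide1.png

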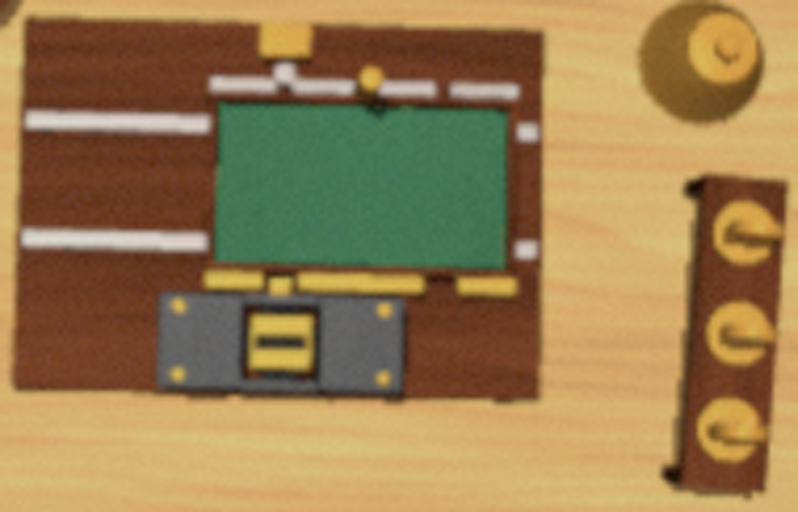

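View pics/mat1.png

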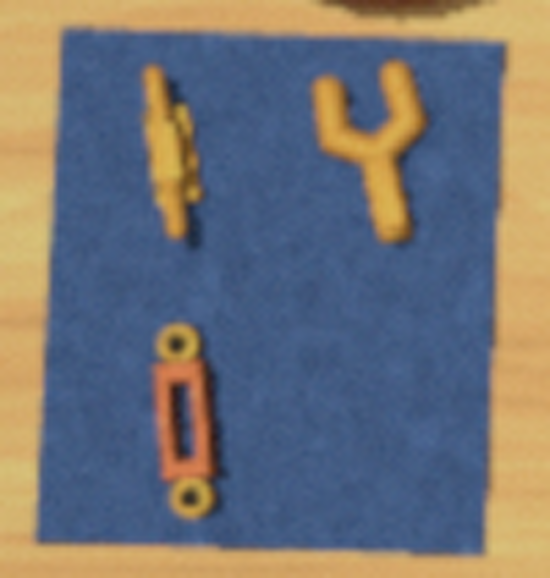

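The slide crop shows the keyhole slot at (281,342), case corners near (160,293) to (403,393), and key collars at (742,232), (738,333) and (728,430). The mat crop shows the cleat body at (172,155), the oarlock shank from (378,155) to (393,240), and turnbuckle eyes at (178,342) and (191,497).

Run:
```python
from h import *
import pickle
c=pickle.load(open("top.pkl","rb"))
np.set_printoptions(precision=4,suppress=True)
def S(x,y,z): return world(c,195+(x+.5)/4.2-.5,140+(y+.5)/4.2-.5,z)
def M(x,y,z): return world(c,95+(x+.5)/5.5-.5,155+(y+.5)/5.5-.5,z)
def yaw(a,b): d=b-a; return np.degrees(np.arctan2(d[1],d[0]))
B=[S(*p,.012) for p in((25,17),(543,32),(538,400),(13,388))]
print("base",*B,"yaw of +y edges",yaw(B[1],B[0])-90,yaw(B[2],B[3])-90,"x edges",yaw(B[3],B[0]),yaw(B[2],B[1]), np.mean(B,0))
C=[S(*p,.067) for p in((160,293),(405,298),(403,391),(157,387))]
print("case yaw",yaw(C[1],C[0])-90,yaw(C[2],C[3])-90,np.mean(C,0))
print("screws",np.mean([S(*p,.068) for p in((179,305),(385,310),(383,378),(178,374))],0))
print("keyhole",S(281,342,.068), "post",S(371,77,.1))
T=[S(*p,.022) for p in((217,103),(508,108),(505,268),(215,263))];print("tray",np.mean(T,0))
R=[S(*p,.066) for p in((708,176),(788,181),(765,493),(683,488))]
print("rack yaw",yaw(R[3],R[0]),yaw(R[2],R[1]),np.mean(R,0))
for p in((742,232),(738,333),(728,430)):print("key",S(*p,.071))
print("bell",S(722,48,.09))
print("cleat",M(172,155,.026),yaw(M(177,235,.028),M(152,70,.028)))
print("oar",M(393,240,.015),M(378,155,.019),yaw(M(393,235,.02),M(378,155,.02)))
print("turn",(M(178,342,.012)+M(191,497,.012))/2,yaw(M(191,497,.012),M(178,342,.012)))
```

```text
base [0.7178 0.1741 0.012 ] [ 0.7186 -0.2232  0.012 ] [ 0.4371 -0.224   0.012 ] [0.4351 0.1729 0.012 ] yaw of +y edges 0.11648064321856566 0.29969818839146 x edges 0.24148813239244613 0.15643390786964453 [ 0.5771 -0.025   0.012 ]
case yaw 0.4843603682169402 0.6777697343554934 [ 0.4748 -0.0262  0.067 ]
screws [ 0.4751 -0.0261  0.068 ]
keyhole [ 0.4749 -0.0258  0.068 ] post [ 0.6668 -0.0843  0.1   ]
tray [ 0.5954 -0.0856  0.022 ]
rack yaw -3.984249067144587 -3.795894533605398 [ 0.4905 -0.3598  0.066 ]
key [ 0.5649 -0.362   0.071 ]
key [ 0.4908 -0.3598  0.071 ]
key [ 0.4201 -0.3531  0.071 ]
bell [ 0.6976 -0.341   0.09  ]
cleat [0.5835 0.4039 0.026 ] 11.329659041015304
oar [0.539 0.277 0.015] [0.5876 0.287  0.019 ] 12.954633805688454
turn [0.4324 0.3929 0.012 ] 7.480520952559909
```

```bash
python3 -m jog '{"delta_pos":[[24,-33,0],[24,-33,0],[24,-33,0],[24,-33,0],[24,-33,0],[24,-33,0],[24,-33,0],[24,-33,0],[24,-33,0],[24,-33,0]],"rot":[[0,0,-6],[0,0,-6],[0,0,-6],[0,0,-6],[0,0,-6],[0,0,-6],[0,0,-6],[0,0,-6],[0,0,-6],[0,0,-6]],"grip":[50,50,50,50,50,50,50,50,50,50]}'; python3 -m jog '{"delta_pos":[[4,-39,0],[4,-39,0],[4,-39,0],[4,-39,0],[4,-39,0],[4,-39,0],[4,-39,0],[4,-39,0],[4,-39,0],[4,-39,0]],"rot":[[0,0,-2],[0,0,-2],[0,0,-2],[0,0,-2],[0,0,-2],[0,0,-2],[0,0,-2],[0,0,-2],[0,0,0],[0,0,0]],"grip":[50,50,50,50,50,50,50,50,50,50]}'
```

```text
time_s: 1.33
tcp_pos: [0.4349, 0.2623, 0.248]
ee_rot: [[0.202, -0.979, 0.001], [-0.979, -0.202, 0.001], [-0.001, -0.001, -1.0]]
wrist_force: [0.4, 0.2, 0.4]
gripper_width: 0.502
time_s: 2.17
tcp_pos: [0.4739, -0.1279, 0.248]
ee_rot: [[-0.071, -0.997, 0.001], [-0.997, 0.071, 0.0], [-0.0, -0.001, -1.0]]
wrist_force: [1.8, 0.0, -0.4]
gripper_width: 0.502
```

```bash
python3 -m jog '{"delta_pos":[[3,-39,0],[3,-39,0],[3,-39,0],[3,-39,0],[3,-39,0],[2,-37,0],[0,0,0],[0,0,-35],[0,0,-35],[0,0,0]],"rot":[[0,0,0],[0,0,0],[0,0,0],[0,0,0],[0,0,0],[0,0,0],[0,0,0],[0,0,0],[0,0,0],[0,0,0]],"grip":[50,50,50,50,50,50,50,50,50,50]}'
python3 - <<'E'
from h import *
c=cap("top",2);crop(c,340,160,400,270,5,"a.png")
s=cap("side",2);crop(s,190,260,310,340,5,"b.png")
a=cv2.imread("pics/a.png");b=cv2.imread("pics/b.png")
o=np.zeros((max(a.shape[0],b.shape[0]),900,3),np.uint8)[:, :a.shape[1]+b.shape[1]];o[:a.shape[0],:a.shape[1]]=a
o=np.zeros((550,900,3),np.uint8);o[:550,:300]=a;o[:400,300:]=b;cv2.imwrite("pics/ab.png",cv2.resize(o,(800,489)))
E
```

```text
time_s: 3.0
tcp_pos: [0.4869, -0.3557, 0.1704]
ee_rot: [[-0.074, -0.997, -0.012], [-0.997, 0.074, 0.008], [-0.007, 0.013, -1.0]]
wrist_force: [-1.2, 1.3, -1.4]
gripper_width: 0.497
```

View pics/ab.png

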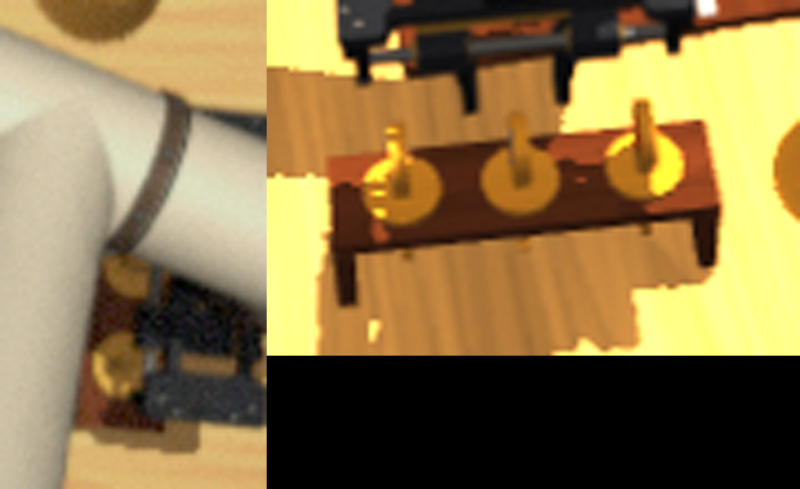

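The side view shows the two fingers straddling the middle key's bow (crop px ~515,130), so I'll go down and grip it.

```bash
python3 -m jog '{"delta_pos":[[0,0,0],[0,0,-20],[0,0,-25],[0,0,-22],[0,0,0],[0,0,0]],"rot":[[0,0,0],[0,0,0],[0,0,0],[0,0,0],[0,0,0],[0,0,0]],"grip":[50,50,50,50,50,50]}';python3 -m jog '{"delta_pos":[[0,0,0],[0,0,0],[0,0,0],[0,0,0],[0,0,0],[0,0,0]],"rot":[[0,0,0],[0,0,0],[0,0,0],[0,0,0],[0,0,0],[0,0,0]],"grip":[0,0,0,0,0,0]}'
```

```text
time_s: 3.7
tcp_pos: [0.4914, -0.358, 0.1114]
ee_rot: [[-0.071, -0.998, 0.0], [-0.998, 0.071, -0.001], [0.001, -0.0, -1.0]]
wrist_force: [0.7, -0.1, -0.4]
gripper_width: 0.5
time_s: 4.2
tcp_pos: [0.4913, -0.358, 0.111]
ee_rot: [[-0.071, -0.997, 0.001], [-0.997, 0.071, -0.0], [0.0, -0.001, -1.0]]
wrist_force: [1.8, -0.6, 0.2]
gripper_width: 0.132
```

```bash
python3 -m jog '{"delta_pos":[[0,0,10],[0,0,20],[0,0,30],[0,0,30],[0,0,10],[0,0,0]],"rot":[[0,0,0],[0,0,0],[0,0,0],[0,0,0],[0,0,0],[0,0,0]],"grip":[0,0,0,0,0,0]}';python3 -m jog '{"delta_pos":[[-2,38,0],[-2,38,0],[-2,38,0],[-2,38,0],[-2,38,0],[-2,38,0],[-2,38,0],[-2,38,0],[0,30,0],[0,0,0]],"rot":[[0,0,1],[0,0,1],[0,0,1],[0,0,1],[0,0,0],[0,0,0],[0,0,0],[0,0,0],[0,0,0.3],[0,0,0]],"grip":[0,0,0,0,0,0,0,0,0,0]}';python3 -m jog '{"delta_pos":[[0,0,-20],[0,0,0],[0,0,0]],"rot":[[0,0,0],[0,0,0],[0,0,0]],"grip":[0,0,0]}'
python3 - <<'E'
from h import *
import pickle
s=cap("side",3);crop(s,190,180,270,260,7,"c.png");pickle.dump(s,open("s1.pkl","wb"))
c=cap("top",3);crop(c,235,190,315,250,7,"ct.png");pickle.dump(c,open("t1.pkl","wb"))
a=cv2.imread("pics/c.png");print(a.shape)
E
```

```text
time_s: 4.7
tcp_pos: [0.4926, -0.3587, 0.2145]
ee_rot: [[-0.071, -0.997, 0.007], [-0.997, 0.071, -0.003], [0.003, -0.007, -1.0]]
wrist_force: [0.1, 0.1, -1.2]
gripper_width: 0.112
time_s: 5.53
tcp_pos: [0.474, -0.0202, 0.2091]
ee_rot: [[0.009, -1.0, -0.002], [-1.0, -0.009, 0.001], [-0.001, 0.002, -1.0]]
wrist_force: [-0.1, -0.7, -1.1]
gripper_width: 0.113
time_s: 5.78
tcp_pos: [0.4735, -0.0244, 0.1888]
ee_rot: [[0.003, -1.0, -0.005], [-1.0, -0.003, -0.001], [0.001, 0.005, -1.0]]
wrist_force: [0.2, -0.7, -1.0]
gripper_width: 0.109
(560, 560, 3)
```

View pics/c.png

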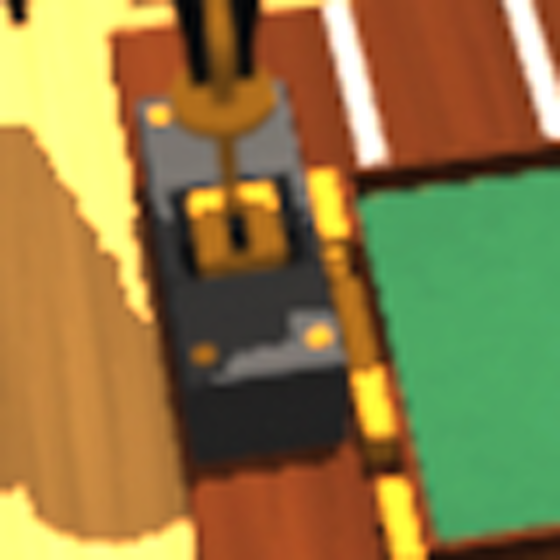

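The side crop shows the key upright, with its collar at (223,100), its tip at about (232,205) and the slot at (238,235). I'll check these against the projections.

Run:
```python
from h import *
import pickle
s=pickle.load(open("s1.pkl","rb"));np.set_printoptions(precision=1,suppress=True)
f=lambda p:(pix(s,p)-[190,180]+.5)*7-.5
x,y=.4735,-.0244
print("keyhole",f([.4749,-.0258,.068]),"collar",f([x,y,.147]),"tip",f([x,y,.091]))
for dx,dy in((.001,0),(0,.001)):print("per mm",f([x+dx,y+dy,.147])-f([x,y,.147]),f([.4749+dx,-.0258+dy,.068])-f([.4749,-.0258,.068]))
# segment collar colour / slot
im=np.clip(s["frame"]*1.6,0,255)
```

```text
keyhole [227.9 221.9] collar [214.6  92.7] tip [221.6 184. ]
per mm [ 2.3 -0.3] [ 2.2 -0.3]
per mm [-0.3 -1.6] [-0.3 -1.6]
```

View pics/ct.png

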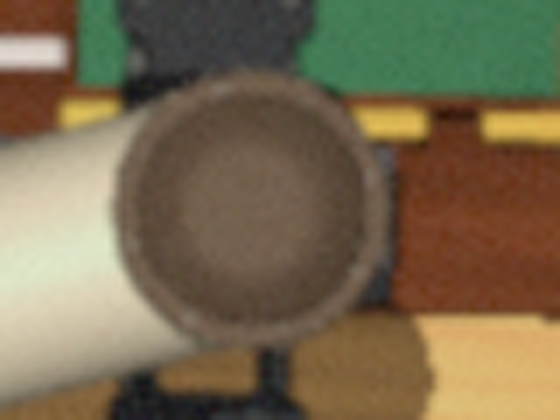

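Run:
```python
from h import *
import pickle
s=pickle.load(open("s1.pkl","rb"));s0=pickle.load(open("side.pkl","rb"))
np.set_printoptions(precision=2,suppress=True)
x,y=.4735,-.0244
f=lambda p:(pix(s,p)-[190,180]+.5)*7-.5
t=np.linspace(0,6.283,90)
im=cv2.imread("pics/c.png")
def poly(P,col,off): cv2.polylines(im,[np.int32([f(p)+off for p in P])],True,col,1)
off=np.array([9,3])
poly([[x+.023*np.cos(a),y+.023*np.sin(a),.144] for a in t],(255,0,255),off)
poly([[x+.002*a,y+.008*b,.091] for a,b in((1,1),(1,-1),(-1,-1),(-1,1))],(255,0,255),off)
kx,ky=.4749,-.0258
poly([[kx+.005*a,ky+.0185*b,.068] for a,b in((1,1),(1,-1),(-1,-1),(-1,1))],(0,255,0),off)
poly([[kx+.035*a,ky+.09*b,.067] for a,b in((1,1),(1,-1),(-1,-1),(-1,1))],(0,255,0),off)
b=s0.copy();crop(s0,190,180,270,260,7,"c0.png");jm=cv2.imread("pics/c0.png");o=im;im=jm
poly([[kx+.005*a,ky+.0185*b,.068] for a,b in((1,1),(1,-1),(-1,-1),(-1,1))],(0,255,0),off)
poly([[kx+.035*a,ky+.09*b,.067] for a,b in((1,1),(1,-1),(-1,-1),(-1,1))],(0,255,0),off)
cv2.imwrite("pics/ov.png",np.hstack([o[:,100:400],im[:,100:400]]))
```

```text
(no output)
```

View pics/ov.png

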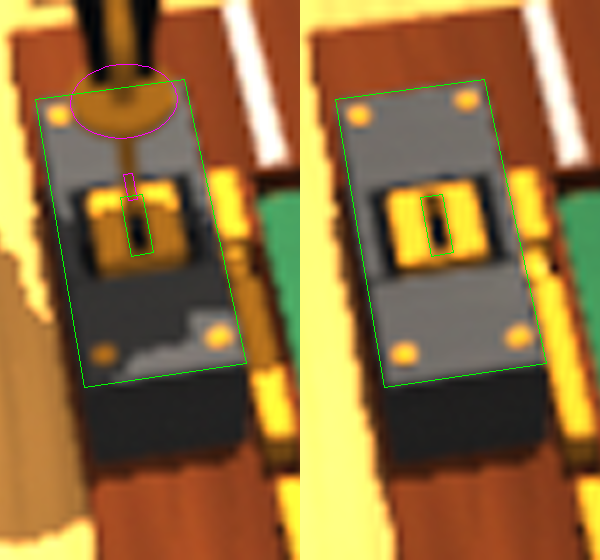

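The overlay matches the lock, with a constant side-camera offset. It puts the key under the TCP, so I'll shift by (+1.5, −1.4) mm and insert.

```bash
python3 -m jog '{"delta_pos":[[1.5,-1.4,0],[0,0,-15],[0,0,-10],[0,0,-8],[0,0,0],[0,0,0]],"rot":[[0,0,0],[0,0,0],[0,0,0],[0,0,0],[0,0,0],[0,0,0]],"grip":[0,0,0,0,0,0]}';python3 -m jog '{"delta_pos":[[0,0,-4],[0,0,-4],[0,0,-4],[0,0,0]],"rot":[[0,0,0],[0,0,0],[0,0,0],[0,0,0]],"grip":[0,0,0,0]}'
```

```text
time_s: 6.58
tcp_pos: [0.4767, -0.0255, 0.1575]
ee_rot: [[0.004, -1.0, -0.0], [-1.0, -0.004, -0.0], [0.0, 0.0, -1.0]]
wrist_force: [0.0, -0.4, -1.1]
gripper_width: 0.113
time_s: 6.92
tcp_pos: [0.4761, -0.0254, 0.1448]
ee_rot: [[0.003, -1.0, -0.001], [-1.0, -0.003, -0.0], [0.0, 0.001, -1.0]]
wrist_force: [0.1, 0.2, -1.9]
gripper_width: 0.114
```

```bash
python3 -m jog '{"delta_pos":[[-0.7,0,-6],[0,0,-6],[0,0,-6],[0,0,-6],[0,0,0]],"rot":[[0,0,0],[0,0,0],[0,0,0],[0,0,0],[0,0,0]],"grip":[0,0,0,0,0]}';python3 -m jog '{"delta_pos":[[0,0,-4],[0,0,-3],[0,0,-2],[0,0,0]],"rot":[[0,0,0],[0,0,0],[0,0,0],[0,0,0]],"grip":[0,0,0,0]}'
```

```text
time_s: 7.33
tcp_pos: [0.4749, -0.0255, 0.12]
ee_rot: [[0.003, -1.0, -0.003], [-1.0, -0.003, -0.001], [0.001, 0.003, -1.0]]
wrist_force: [0.3, 0.5, -1.6]
gripper_width: 0.114
time_s: 7.67
tcp_pos: [0.4761, -0.0253, 0.1139]
ee_rot: [[0.004, -1.0, 0.0], [-1.0, -0.004, -0.001], [0.001, -0.0, -1.0]]
wrist_force: [-2.6, 0.9, 8.7]
gripper_width: 0.112
```

```bash
python3 -m jog '{"delta_pos":[[0,0,1],[0,0,0],[0,0,0],[0,0,0],[0,0,0]],"rot":[[0,0,-6],[0,0,-6],[0,0,-6],[0,0,-4],[0,0,0]],"grip":[0,0,0,0,0]}';python3 -c "
from station import r;print(r.sense()['moment'])";python3 -m jog '{"delta_pos":[[0,0,0],[0,0,0],[0,0,0],[0,0,0],[0,0,0]],"rot":[[0,0,-5],[0,0,-5],[0,0,-5],[0,0,-5],[0,0,0]],"grip":[0,0,0,0,0]}';python3 -c "
from station import r;print(r.sense()['moment'])"
```

```text
time_s: 8.08
tcp_pos: [0.4762, -0.0252, 0.1139]
ee_rot: [[-0.372, -0.928, 0.001], [-0.928, 0.372, 0.0], [-0.0, -0.001, -1.0]]
wrist_force: [-0.6, 0.4, 1.8]
gripper_width: 0.113
[ 0.23040184  0.06212706 -0.0293971 ]
time_s: 8.5
tcp_pos: [0.476, -0.0252, 0.1139]
ee_rot: [[-0.666, -0.746, 0.0], [-0.746, 0.666, 0.0], [-0.0, -0.0, -1.0]]
wrist_force: [-1.3, 0.2, 2.0]
gripper_width: 0.111
[ 0.31235334  0.24920297 -0.01186613]
```

```bash
python3 -m jog '{"delta_pos":[[0,0,0],[0,0,0],[0,0,0],[0,0,0],[0,0,0],[0,0,0],[0,0,0]],"rot":[[0,0,-6],[0,0,-6],[0,0,-6],[0,0,-6],[0,0,-6],[0,0,-6],[0,0,0]],"grip":[0,0,0,0,0,0,0]}';python3 -c "
from station import r;print(r.sense()['moment'])";python3 -m jog '{"delta_pos":[[0,0,0],[0,0,0],[0,0,0],[0,0,0]],"rot":[[0,0,-5],[0,0,-4],[0,0,0],[0,0,0]],"grip":[0,0,0,0]}';python3 -c "
from station import r;print(r.sense()['moment'])"
```

```text
time_s: 9.08
tcp_pos: [0.4758, -0.025, 0.1139]
ee_rot: [[-0.977, -0.213, -0.0], [-0.213, 0.977, 0.0], [-0.0, 0.0, -1.0]]
wrist_force: [-2.4, 1.9, 4.4]
gripper_width: 0.115
[0.6991527  0.55879719 0.02988635]
time_s: 9.42
tcp_pos: [0.4757, -0.0251, 0.1139]
ee_rot: [[-0.998, -0.061, -0.0], [-0.061, 0.998, 0.0], [0.0, 0.0, -1.0]]
wrist_force: [-2.0, 3.6, 5.6]
gripper_width: 0.11
[1.08653211 0.81800068 0.01182962]
```

```bash
python3 -m jog '{"delta_pos":[[0,0,0],[0,0,0],[0,0,0],[0,0,30],[0,0,40],[0,0,40],[0,0,0]],"rot":[[0,0,0],[0,0,0],[0,0,0],[0,0,0],[0,0,0],[0,0,0],[0,0,0]],"grip":[45,45,45,45,45,45,45]}';python3 -m jog '{"delta_pos":[[-4,38,0],[-4,38,0],[-4,38,0],[-4,38,0],[-4,38,0],[-4,38,0],[-4,38,0],[-4,38,0],[-4,38,0],[0,0,0]],"rot":[[0,0,0],[0,0,0],[0,0,0],[0,0,0],[0,0,0],[0,0,0],[0,0,0],[0,0,0],[0,0,0],[0,0,0]],"grip":[60,60,60,60,60,60,60,60,60,60]}'
python3 - <<'E'
from h import *
import pickle
c=cap("top",3);crop(c,225,190,305,245,5,"e.png");pickle.dump(c,open("t2.pkl","wb"))
s=cap("side",3);crop(s,190,180,270,260,5,"f.png")
a=cv2.imread("pics/e.png");b=cv2.imread("pics/f.png");o=np.zeros((400,800,3),np.uint8);o[:275,:400]=a;o[:,400:]=b;cv2.imwrite("pics/ef.png",o)
E
```

```text
time_s: 10.0
tcp_pos: [0.4806, -0.0251, 0.2314]
ee_rot: [[-0.998, -0.059, 0.016], [-0.059, 0.998, 0.001], [-0.016, 0.0, -1.0]]
wrist_force: [0.9, -0.2, 0.4]
gripper_width: 0.437
time_s: 10.83
tcp_pos: [0.44, 0.3223, 0.2228]
ee_rot: [[-0.998, -0.062, 0.002], [-0.062, 0.998, 0.002], [-0.002, 0.002, -1.0]]
wrist_force: [1.3, -0.3, 0.2]
gripper_width: 0.6
```

View pics/ef.png

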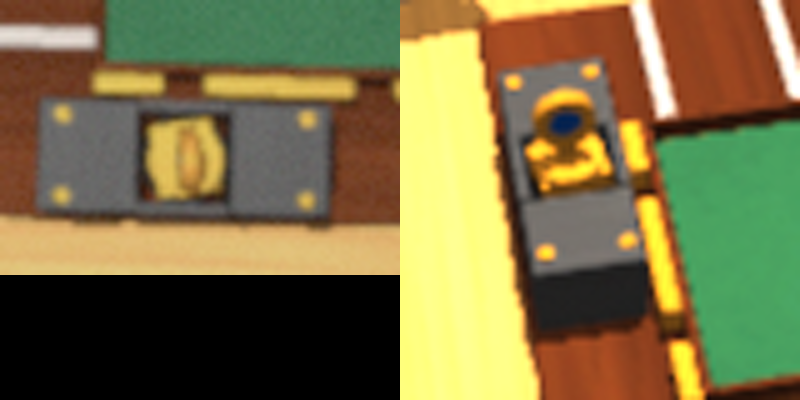

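The bolt is drawn: the gap is empty and the blue key turned the lock. Next are the brass pieces. I'll check numerically that they are where I measured them.

```bash
cat >> h.py <<'E'
def blobs(c,y0=155,y1=260,x0=95,x1=195):
    f=np.clip(c["frame"],0,255).astype(np.uint8)[y0:y1,x0:x1]; h=cv2.cvtColor(f,cv2.COLOR_RGB2HSV)
    m=((h[...,0]<28)&(h[...,1]>90)&(h[...,2]>60)).astype(np.uint8)
    n,l,st,ce=cv2.connectedComponentsWithStats(m)
    for i in range(1,n):
        if 40<st[i,4]<400 and 0<st[i,0] and st[i,0]+st[i,2]<x1-x0:
            ys,xs=np.nonzero(l==i); W=np.array([world(c,x0+a,y0+b,.018)[:2] for a,b in zip(xs,ys)])
            w,v=np.linalg.eigh(np.cov(W.T)); d=v[:,1]*np.sign(v[0,1])
            p=(W-W.mean(0))@d
            print(st[i,4],"cen",W.mean(0).round(4),"yaw",np.degrees(np.arctan2(d[1],d[0])).round(1),"span",p.min().round(3),p.max().round(3),"mid",(W.mean(0)+d*(p.min()+p.max())/2).round(4))
E
python3 - <<'E'
from h import *
import pickle
for n in("top","t2"):
    print(n);blobs(pickle.load(open(n+".pkl","rb")))
E
```

```text
top
300 cen [0.5947 0.2896] yaw 14.8 span -0.057 0.043 mid [0.5878 0.2877]
195 cen [0.5854 0.4069] yaw 11.7 span -0.047 0.051 mid [0.587  0.4072]
226 cen [0.4316 0.3918] yaw 7.5 span -0.054 0.054 mid [0.432  0.3919]
t2
303 cen [0.5942 0.2895] yaw 15.4 span -0.057 0.044 mid [0.5879 0.2877]
193 cen [0.5852 0.4069] yaw 11.7 span -0.047 0.051 mid [0.587  0.4072]
```

```bash
python3 -m jog '{"delta_pos":[[-4,35,0],[-4,35,0],[0,0,-35],[0,0,-40],[0,0,-40],[0,0,-40],[0,0,-20],[0,0,0],[0,0,0]],"rot":[[0,0,4],[0,0,0],[0,0,0],[0,0,0],[0,0,0],[0,0,0],[0,0,0],[0,0,0],[0,0,0]],"grip":[70,70,70,70,70,70,70,70,70]}'
```

```text
time_s: 11.88
tcp_pos: [0.4324, 0.3856, 0.0483]
ee_rot: [[-0.992, -0.125, -0.001], [-0.125, 0.992, -0.002], [0.001, -0.002, -1.0]]
wrist_force: [1.1, 0.4, 0.4]
gripper_width: 0.703
```

```bash
python3 -m jog '{"delta_pos":[[0,6,0],[0,0,-10],[0,0,-8],[0,0,0]],"rot":[[0,0,0],[0,0,0],[0,0,0],[0,0,0]],"grip":[70,70,70,70]}'; python3 -m jog '{"delta_pos":[[0,0,0],[0,0,0],[0,0,0],[0,0,0],[0,0,0],[0,0,0]],"rot":[[0,0,0],[0,0,0],[0,0,0],[0,0,0],[0,0,0],[0,0,0]],"grip":[0,0,0,0,0,0]}';  python3 -m jog '{"delta_pos":[[0,0,20],[0,0,40],[0,0,40],[0,0,40],[0,0,20],[0,0,0]],"rot":[[0,0,0],[0,0,0],[0,0,0],[0,0,0],[0,0,0],[0,0,0]],"grip":[0,0,0,0,0,0]}'
```

```text
time_s: 12.22
tcp_pos: [0.4314, 0.3922, 0.0298]
ee_rot: [[-0.992, -0.125, -0.001], [-0.125, 0.992, -0.001], [0.001, -0.001, -1.0]]
wrist_force: [-0.3, -0.3, -0.1]
gripper_width: 0.703
time_s: 12.72
tcp_pos: [0.4319, 0.3928, 0.0308]
ee_rot: [[-0.992, -0.125, 0.0], [-0.125, 0.992, 0.0], [-0.0, 0.0, -1.0]]
wrist_force: [-0.6, 0.5, -0.5]
gripper_width: 0.329
time_s: 13.22
tcp_pos: [0.4336, 0.3948, 0.1966]
ee_rot: [[-0.992, -0.126, 0.007], [-0.126, 0.992, 0.009], [-0.008, 0.008, -1.0]]
wrist_force: [1.1, 0.2, -1.7]
gripper_width: 0.317
```

```bash
python3 -m jog '{"delta_pos":[[15,-38,0],[15,-38,0],[15,-38,0],[15,-38,0],[15,-38,0],[15,-38,0],[15,-38,0],[15,-38,0],[15,-38,0],[15,-38,0]],"rot":[[0,0,-0.7],[0,0,-0.7],[0,0,-0.7],[0,0,-0.7],[0,0,-0.7],[0,0,-0.7],[0,0,-0.7],[0,0,-0.7],[0,0,-0.7],[0,0,-0.7]],"grip":[0,0,0,0,0,0,0,0,0,0]}'; python3 -m jog '{"delta_pos":[[13,-29,0],[0,0,-35],[0,0,-35],[0,0,-30],[0,0,0],[0,0,0]],"rot":[[0,0,0],[0,0,0],[0,0,0],[0,0,0],[0,0,0],[0,0,0]],"grip":[0,0,0,0,0,0]}'
```

```text
time_s: 14.05
tcp_pos: [0.5811, 0.0106, 0.1886]
ee_rot: [[-1.0, -0.003, -0.004], [-0.003, 1.0, -0.0], [0.004, -0.0, -1.0]]
wrist_force: [1.6, -0.2, -2.2]
gripper_width: 0.322
time_s: 14.55
tcp_pos: [0.5931, -0.0169, 0.088]
ee_rot: [[-1.0, -0.003, -0.007], [-0.003, 1.0, -0.002], [0.007, -0.002, -1.0]]
wrist_force: [-0.1, -0.3, -2.4]
gripper_width: 0.319
```

```bash
python3 -m jog '{"delta_pos":[[1.5,0,-15],[0,0,-12],[0,0,-6],[0,0,0],[0,0,0]],"rot":[[0,0,0],[0,0,0],[0,0,0],[0,0,0],[0,0,0]],"grip":[0,0,0,0,0]}'
```

```text
time_s: 14.97
tcp_pos: [0.5972, -0.016, 0.0589]
ee_rot: [[-1.0, -0.004, 0.002], [-0.004, 1.0, 0.0], [-0.002, 0.0, -1.0]]
wrist_force: [-0.4, 0.1, -2.9]
gripper_width: 0.321
```

```bash
python3 -m jog '{"delta_pos":[[-1,0,-3],[0,0,-2.5],[0,0,0],[0,0,0]],"rot":[[0,0,0],[0,0,0],[0,0,0],[0,0,0]],"grip":[0,0,0,0]}';python3 -m jog '{"delta_pos":[[0,0,0],[0,0,0],[0,0,0],[0,0,20],[0,0,40],[0,0,40],[0,0,40],[0,0,0]],"rot":[[0,0,0],[0,0,0],[0,0,0],[0,0,0],[0,0,0],[0,0,0],[0,0,0],[0,0,0]],"grip":[45,45,45,45,45,45,45,45]}'
```

```text
time_s: 15.3
tcp_pos: [0.5959, -0.0161, 0.0528]
ee_rot: [[-1.0, -0.004, 0.002], [-0.004, 1.0, 0.0], [-0.002, 0.0, -1.0]]
wrist_force: [-0.4, 1.1, -0.2]
gripper_width: 0.319
time_s: 15.97
tcp_pos: [0.6002, -0.0162, 0.2018]
ee_rot: [[-1.0, -0.006, 0.018], [-0.005, 1.0, 0.001], [-0.018, 0.001, -1.0]]
wrist_force: [1.6, -0.3, 0.8]
gripper_width: 0.445
```

```bash
python3 -m jog '{"delta_pos":[[-2,37,0],[-2,37,0],[-2,37,0],[-2,37,0]],"rot":[[0,0,2],[0,0,2],[0,0,2],[0,0,2]],"grip":[60,60,60,60]}'; python3 -c "
from h import *
blobs(cap('top',2))"
```

```text
time_s: 16.3
tcp_pos: [0.5871, 0.1329, 0.1922]
ee_rot: [[-0.99, -0.144, 0.0], [-0.144, 0.99, 0.0], [-0.0, 0.0, -1.0]]
wrist_force: [0.8, 0.2, 0.5]
gripper_width: 0.586
93 cen [0.6058 0.4116] yaw 14.9 span -0.022 0.03 mid [0.6097 0.4126]
```

```bash
python3 -m jog '{"delta_pos":[[-4,38,0],[-4,38,0],[-5,38,0],[-5,37,0],[0,0,-38],[0,0,-38],[0,0,-38],[0,0,-20],[0,0,0],[0,0,0]],"rot":[[0,0,2],[0,0,2],[0,0,1.7],[0,0,0],[0,0,0],[0,0,0],[0,0,0],[0,0,0],[0,0,0],[0,0,0]],"grip":[60,60,60,60,60,60,60,60,60,60]}'
python3 - <<'E'
from h import *
s=cap("side",2);crop(s,170,115,300,210,6,"g.png")
E
```

```text
time_s: 17.23
tcp_pos: [0.5693, 0.2819, 0.0572]
ee_rot: [[-0.971, -0.24, -0.002], [-0.24, 0.971, -0.002], [0.002, -0.002, -1.0]]
wrist_force: [0.4, -0.4, 1.0]
gripper_width: 0.6
```

View pics/g.png

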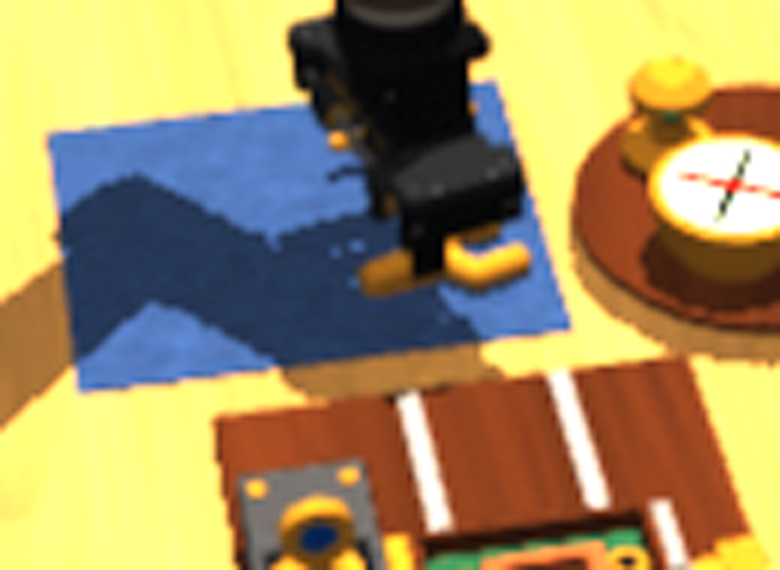

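The side crop shows the fingers straddling the oarlock shank near (427,255), a little toward the fork, so I'll move back slightly and grip.

```bash
python3 -m jog '{"delta_pos":[[-3,0,-12],[0,0,-10],[0,0,-7],[0,0,0]],"rot":[[0,0,0],[0,0,0],[0,0,0],[0,0,0]],"grip":[60,60,60,60]}'; python3 -m jog '{"delta_pos":[[0,0,0],[0,0,0],[0,0,0],[0,0,0],[0,0,0],[0,0,0]],"rot":[[0,0,0],[0,0,0],[0,0,0],[0,0,0],[0,0,0],[0,0,0]],"grip":[0,0,0,0,0,0]}';  python3 -m jog '{"delta_pos":[[0,0,20],[0,0,40],[0,0,40],[0,0,40],[0,0,20],[0,0,0]],"rot":[[0,0,0],[0,0,0],[0,0,0],[0,0,0],[0,0,0],[0,0,0]],"grip":[0,0,0,0,0,0]}'
```

```text
time_s: 17.67
tcp_pos: [0.566, 0.2823, 0.0284]
ee_rot: [[-0.971, -0.24, -0.001], [-0.24, 0.971, -0.001], [0.001, -0.0, -1.0]]
wrist_force: [0.3, -0.6, 0.5]
gripper_width: 0.6
time_s: 18.17
tcp_pos: [0.5665, 0.2829, 0.0293]
ee_rot: [[-0.971, -0.24, 0.0], [-0.24, 0.971, 0.0], [-0.0, 0.0, -1.0]]
wrist_force: [-1.1, 0.7, 1.0]
gripper_width: 0.226
time_s: 18.67
tcp_pos: [0.5685, 0.2841, 0.1949]
ee_rot: [[-0.97, -0.241, 0.009], [-0.241, 0.971, 0.006], [-0.01, 0.004, -1.0]]
wrist_force: [1.0, 0.5, -3.4]
gripper_width: 0.228
```

```bash
python3 -m jog '{"delta_pos":[[1,-37,0],[1,-37,0],[1,-37,0],[1,-37,0],[1,-37,0],[1,-37,0],[1,-37,0],[1,-37,0],[0,-37,0],[0,-36,0]],"rot":[[0,0,-2],[0,0,-2],[0,0,-2],[0,0,-2],[0,0,-2],[0,0,-2],[0,0,-1.7],[0,0,0],[0,0,0],[0,0,0]],"grip":[0,0,0,0,0,0,0,0,0,0]}'; python3 -m jog '{"delta_pos":[[0,0,0],[0,0,-35],[0,0,-35],[0,0,-35],[0,0,-12],[0,0,0],[0,0,0]],"rot":[[0,0,0],[0,0,0],[0,0,0],[0,0,0],[0,0,0],[0,0,0],[0,0,0]],"grip":[0,0,0,0,0,0,0]}'
```

```text
time_s: 19.5
tcp_pos: [0.5722, -0.088, 0.1861]
ee_rot: [[-1.0, -0.003, -0.006], [-0.003, 1.0, 0.001], [0.006, 0.001, -1.0]]
wrist_force: [0.8, 0.3, -3.7]
gripper_width: 0.228
time_s: 20.08
tcp_pos: [0.5729, -0.0865, 0.0699]
ee_rot: [[-1.0, -0.004, -0.005], [-0.004, 1.0, -0.001], [0.005, -0.001, -1.0]]
wrist_force: [0.3, -0.7, -2.7]
gripper_width: 0.228
```

```bash
python3 -m jog '{"delta_pos":[[0,0,-10],[0,0,-6],[0,0,-4],[0,0,0],[0,0,0]],"rot":[[0,0,0],[0,0,0],[0,0,0],[0,0,0],[0,0,0]],"grip":[0,0,0,0,0]}'
```

```text
time_s: 20.5
tcp_pos: [0.5746, -0.0863, 0.0524]
ee_rot: [[-1.0, -0.004, 0.001], [-0.004, 1.0, 0.0], [-0.001, 0.0, -1.0]]
wrist_force: [0.1, -1.0, -3.6]
gripper_width: 0.229
```

```bash
python3 -m jog '{"delta_pos":[[0,0,-2],[0,0,0],[0,0,0],[0,0,0],[0,0,0],[0,0,20],[0,0,40],[0,0,40],[0,0,40],[0,0,0]],"rot":[[0,0,0],[0,0,0],[0,0,0],[0,0,0],[0,0,0],[0,0,0],[0,0,0],[0,0,0],[0,0,0],[0,0,0]],"grip":[0,0,45,45,45,45,45,45,45,45]}'; python3 -c "
from h import *
blobs(cap('top',2))"
```

```text
time_s: 21.33
tcp_pos: [0.5795, -0.0867, 0.1997]
ee_rot: [[-1.0, -0.006, 0.018], [-0.006, 1.0, -0.001], [-0.018, -0.001, -1.0]]
wrist_force: [1.4, -1.1, 1.2]
gripper_width: 0.45
195 cen [0.5852 0.4067] yaw 11.8 span -0.047 0.051 mid [0.587  0.4071]
```

```bash
python3 -m jog '{"delta_pos":[[1,41,0],[1,41,0],[1,41,0],[1,41,0],[1,41,0],[1,41,0],[1,41,0],[1,41,0],[1,41,0],[1,41,0]],"rot":[[0,0,2],[0,0,2],[0,0,2],[0,0,2],[0,0,2],[0,0,1.4],[0,0,0],[0,0,0],[0,0,0],[0,0,0]],"grip":[45,45,45,45,45,45,45,45,45,45]}'; python3 -m jog '{"delta_pos":[[0,41,0],[0,40,0],[0,0,-35],[0,0,-35],[0,0,-35],[0,0,-20],[0,0,0],[0,0,0]],"rot":[[0,0,0],[0,0,0],[0,0,0],[0,0,0],[0,0,0],[0,0,0],[0,0,0],[0,0,0]],"grip":[45,45,45,45,45,45,45,45]}'
```

```text
time_s: 22.27
tcp_pos: [0.5835, 0.3253, 0.1881]
ee_rot: [[-0.98, -0.201, -0.002], [-0.201, 0.98, -0.002], [0.003, -0.001, -1.0]]
wrist_force: [0.6, -0.6, -0.6]
gripper_width: 0.452
time_s: 22.93
tcp_pos: [0.5836, 0.4038, 0.0625]
ee_rot: [[-0.98, -0.201, -0.003], [-0.201, 0.98, -0.004], [0.004, -0.003, -1.0]]
wrist_force: [0.9, -0.4, 0.4]
gripper_width: 0.446
```

Go down to TCP 0.037, above the cleat's foot, and grip.

```bash
python3 -m jog '{"delta_pos":[[0,0,-12],[0,0,-9],[0,0,-4],[0,0,0]],"rot":[[0,0,0],[0,0,0],[0,0,0],[0,0,0]],"grip":[45,45,45,45]}'; python3 -m jog '{"delta_pos":[[0,0,0],[0,0,0],[0,0,0],[0,0,0],[0,0,0],[0,0,0]],"rot":[[0,0,0],[0,0,0],[0,0,0],[0,0,0],[0,0,0],[0,0,0]],"grip":[0,0,0,0,0,0]}';  python3 -m jog '{"delta_pos":[[0,0,20],[0,0,40],[0,0,40],[0,0,40],[0,0,10],[0,0,0]],"rot":[[0,0,0],[0,0,0],[0,0,0],[0,0,0],[0,0,0],[0,0,0]],"grip":[0,0,0,0,0,0]}'
```

```text
time_s: 23.27
tcp_pos: [0.584, 0.4042, 0.0393]
ee_rot: [[-0.98, -0.201, -0.001], [-0.201, 0.98, -0.001], [0.001, -0.001, -1.0]]
wrist_force: [-0.5, 0.1, -0.4]
gripper_width: 0.454
time_s: 23.77
tcp_pos: [0.5848, 0.4055, 0.0409]
ee_rot: [[-0.979, -0.202, 0.002], [-0.202, 0.979, 0.002], [-0.002, 0.001, -1.0]]
wrist_force: [0.9, 1.9, 1.4]
gripper_width: 0.204
time_s: 24.27
tcp_pos: [0.5857, 0.4056, 0.1949]
ee_rot: [[-0.98, -0.201, 0.006], [-0.201, 0.98, 0.006], [-0.007, 0.004, -1.0]]
wrist_force: [0.3, -0.2, -2.2]
gripper_width: 0.203
```

```bash
python3 -m jog '{"delta_pos":[[1,-40,0],[1,-40,0],[1,-40,0],[1,-40,0],[1,-40,0],[1,-40,0],[1,-40,0],[1,-40,0],[1,-40,0],[1,-40,0]],"rot":[[0,0,-2],[0,0,-2],[0,0,-2],[0,0,-2],[0,0,-2],[0,0,-1.4],[0,0,0],[0,0,0],[0,0,0],[0,0,0]],"grip":[0,0,0,0,0,0,0,0,0,0]}'; python3 -m jog '{"delta_pos":[[0,-40,0],[0,-40,0],[0,-40,0],[0,-40,0],[0,0,0],[0,0,-35],[0,0,-35],[0,0,-30],[0,0,0],[0,0,0]],"rot":[[0,0,0],[0,0,0],[0,0,0],[0,0,0],[0,0,0],[0,0,0],[0,0,0],[0,0,0],[0,0,0],[0,0,0]],"grip":[0,0,0,0,0,0,0,0,0,0]}'
```

```text
time_s: 25.1
tcp_pos: [0.5921, 0.0025, 0.187]
ee_rot: [[-1.0, -0.003, -0.006], [-0.003, 1.0, -0.001], [0.006, -0.001, -1.0]]
wrist_force: [0.8, -0.5, -1.7]
gripper_width: 0.203
time_s: 25.93
tcp_pos: [0.5919, -0.1554, 0.0867]
ee_rot: [[-1.0, -0.003, -0.008], [-0.003, 1.0, 0.0], [0.008, 0.0, -1.0]]
wrist_force: [0.4, -0.1, -2.3]
gripper_width: 0.207
```

```bash
python3 -m jog '{"delta_pos":[[1,0,-12],[0,0,-8],[0,0,-4],[0,0,0],[0,0,-1],[0,0,0]],"rot":[[0,0,0],[0,0,0],[0,0,0],[0,0,0],[0,0,0],[0,0,0]],"grip":[0,0,0,0,0,0]}'
```

```text
time_s: 26.43
tcp_pos: [0.5957, -0.1553, 0.0657]
ee_rot: [[-1.0, -0.004, 0.001], [-0.004, 1.0, -0.0], [-0.001, -0.0, -1.0]]
wrist_force: [0.1, 0.1, -0.6]
gripper_width: 0.202
```

```bash
python3 -m jog '{"delta_pos":[[0,0,-1.5],[0,0,0],[0,0,0]],"rot":[[0,0,0],[0,0,0],[0,0,0]],"grip":[0,0,0]}'; python3 -m jog '{"delta_pos":[[0,0,0],[0,0,0],[0,0,0],[0,0,20],[0,0,40],[0,0,40],[0,0,30],[0,0,0]],"rot":[[0,0,0],[0,0,0],[0,0,0],[0,0,0],[0,0,0],[0,0,0],[0,0,0],[0,0,0]],"grip":[45,45,45,45,45,45,45,45]}'
python3 - <<'E'
from h import *
s=cap("side",2);crop(s,190,170,320,285,5.2,"k.png")
E
```

```text
time_s: 26.68
tcp_pos: [0.5955, -0.1553, 0.0638]
ee_rot: [[-1.0, -0.004, 0.0], [-0.004, 1.0, -0.0], [-0.0, -0.0, -1.0]]
wrist_force: [0.4, -0.3, -1.1]
gripper_width: 0.205
time_s: 27.35
tcp_pos: [0.5994, -0.1561, 0.2023]
ee_rot: [[-1.0, -0.005, 0.016], [-0.005, 1.0, -0.003], [-0.016, -0.003, -1.0]]
wrist_force: [-0.1, -0.1, 1.5]
gripper_width: 0.453
```

View pics/k.png

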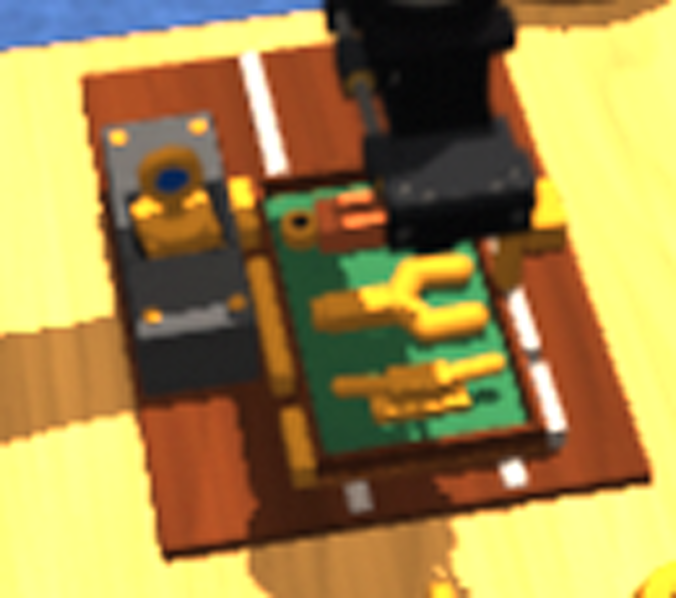

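The picture shows turnbuckle, oarlock and cleat all lying in the tray. Next I'll straddle the post, grip it and move the carrier.

```bash
python3 -m jog '{"delta_pos":[[24,24,0],[24,24,0],[23,22,0],[0,0,0],[0,0,-30],[0,0,-30],[0,0,-10],[0,0,0],[0,0,0]],"rot":[[0,0,0],[0,0,0],[0,0,0],[0,0,0],[0,0,0],[0,0,0],[0,0,0],[0,0,0],[0,0,0]],"grip":[60,60,60,60,60,60,60,60,60]}'
```

```text
time_s: 28.2
tcp_pos: [0.6661, -0.0858, 0.1229]
ee_rot: [[-1.0, -0.004, -0.002], [-0.004, 1.0, -0.001], [0.002, -0.001, -1.0]]
wrist_force: [1.0, -0.6, 0.2]
gripper_width: 0.595
```

```bash
python3 -m jog '{"delta_pos":[[0,0,-10],[0,0,-10],[0,0,-8],[0,0,0],[0,0,0]],"rot":[[0,0,0],[0,0,0],[0,0,0],[0,0,0],[0,0,0]],"grip":[60,60,60,60,60]}'; python3 -m jog '{"delta_pos":[[0,0,0],[0,0,0],[0,0,0],[0,0,0],[0,0,0],[0,0,0]],"rot":[[0,0,0],[0,0,0],[0,0,0],[0,0,0],[0,0,0],[0,0,0]],"grip":[0,0,0,0,0,0]}'
```

```text
time_s: 28.62
tcp_pos: [0.666, -0.0854, 0.095]
ee_rot: [[-1.0, -0.004, -0.001], [-0.004, 1.0, -0.0], [0.001, -0.0, -1.0]]
wrist_force: [0.3, 0.3, 0.6]
gripper_width: 0.6
time_s: 29.12
tcp_pos: [0.6665, -0.085, 0.0957]
ee_rot: [[-1.0, -0.003, 0.0], [-0.003, 1.0, 0.001], [-0.0, 0.001, -1.0]]
wrist_force: [-0.9, 8.9, 2.9]
gripper_width: 0.227
```

```bash
python3 -m jog '{"delta_pos":[[0,4,0],[0,8,0],[0,12,0],[0,14,0],[0,14,0],[0,14,0],[0,14,0],[0,14,0],[0,12,0],[0,8,0]],"rot":[[0,0,0],[0,0,0],[0,0,0],[0,0,0],[0,0,0],[0,0,0],[0,0,0],[0,0,0],[0,0,0],[0,0,0]],"grip":[0,0,0,0,0,0,0,0,0,0]}'; python3 -m jog '{"delta_pos":[[0,4,0],[0,3,0],[0,0,0],[0,0,0],[0,0,0]],"rot":[[0,0,0],[0,0,0],[0,0,0],[0,0,0],[0,0,0]],"grip":[0,0,0,0,0]}'
```

```text
time_s: 29.95
tcp_pos: [0.6658, 0.0279, 0.0957]
ee_rot: [[-1.0, -0.004, -0.002], [-0.004, 1.0, -0.002], [0.002, -0.002, -1.0]]
wrist_force: [-0.6, -6.2, 0.9]
gripper_width: 0.196
time_s: 30.37
tcp_pos: [0.6658, 0.0366, 0.0957]
ee_rot: [[-1.0, -0.004, -0.001], [-0.004, 1.0, 0.001], [0.001, 0.001, -1.0]]
wrist_force: [-3.7, 4.3, 4.3]
gripper_width: 0.2
```

```bash
python3 -m jog '{"delta_pos":[[0,0,0],[0,0,0],[0,0,0],[0,0,0],[0,0,0]],"rot":[[0,0,0],[0,0,0],[0,0,0],[0,0,0],[0,0,0]],"grip":[50,50,50,50,50]}'; python3 -m jog '{"delta_pos":[[0,0,20],[0,0,40],[0,0,40],[-35,-8,0],[-35,-10,0],[-35,-14,0],[-35,-14,0],[-35,-10,0],[-15,-5,0],[0,0,0]],"rot":[[0,0,0],[0,0,0],[0,0,0],[0,0,0],[0,0,0],[0,0,0],[0,0,0],[0,0,0],[0,0,0],[0,0,0]],"grip":[50,50,50,50,50,50,50,50,50,50]}'
python3 - <<'E'
from h import *
s=cap("side",2);crop(s,190,150,330,270,5,"n.png")
E
```

```text
time_s: 30.78
tcp_pos: [0.6666, 0.0355, 0.0954]
ee_rot: [[-1.0, -0.003, 0.0], [-0.003, 1.0, 0.0], [-0.0, 0.0, -1.0]]
wrist_force: [-0.1, 0.4, 0.1]
gripper_width: 0.463
time_s: 31.62
tcp_pos: [0.4728, -0.0266, 0.196]
ee_rot: [[-1.0, -0.002, -0.001], [-0.002, 1.0, 0.0], [0.001, 0.0, -1.0]]
wrist_force: [-0.5, -0.4, -0.1]
gripper_width: 0.502
```

View pics/n.png

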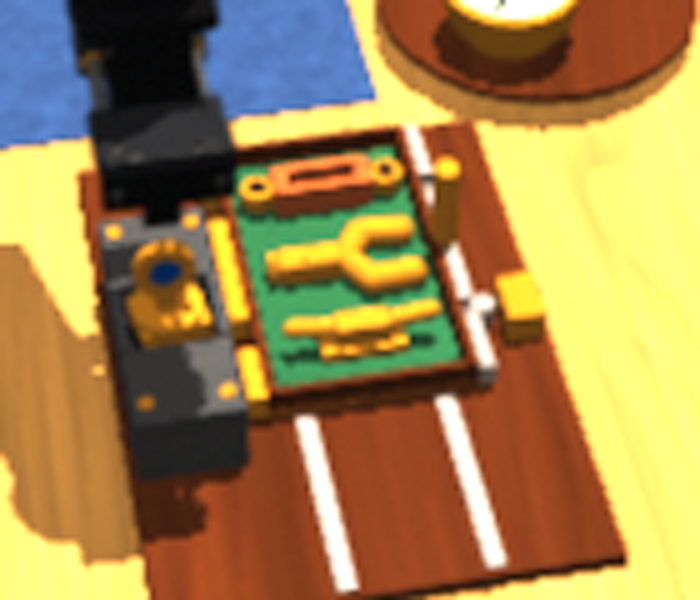

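The carrier is at the second station with the roller seated in its notch, near (480,305). I'll grip the key again and turn it back.

```bash
python3 -m jog '{"delta_pos":[[2,0.5,-30],[0.5,1,-30],[0,0,-15],[0,0,-6],[0,0,0]],"rot":[[0,0,3],[0,0,0],[0,0,0],[0,0,0],[0,0,0]],"grip":[50,50,50,50,50]}'; python3 -m jog '{"delta_pos":[[0,0,0],[0,0,0],[0,0,0],[0,0,0],[0,0,0],[0,0,0]],"rot":[[0,0,0],[0,0,0],[0,0,0],[0,0,0],[0,0,0],[0,0,0]],"grip":[0,0,0,0,0,0]}'
```

```text
time_s: 32.13
tcp_pos: [0.4792, -0.0237, 0.113]
ee_rot: [[-0.998, -0.056, -0.003], [-0.056, 0.998, -0.001], [0.003, -0.001, -1.0]]
wrist_force: [0.7, -0.6, 0.1]
gripper_width: 0.5
time_s: 32.63
tcp_pos: [0.4791, -0.0238, 0.1151]
ee_rot: [[-0.998, -0.056, 0.001], [-0.056, 0.998, 0.0], [-0.001, 0.0, -1.0]]
wrist_force: [0.1, -1.5, 0.6]
gripper_width: 0.129
```

```bash
python3 -m jog '{"delta_pos":[[0,0,0],[0,0,0],[-3.3,-1,0],[0,0,0],[0,0,0],[0,0,0],[0,0,0],[0,0,0],[0,0,0]],"rot":[[0,0,0],[0,0,0],[0,0,0],[0,0,0],[0,0,0],[0,0,0],[0,0,0],[0,0,0],[0,0,0]],"grip":[25,25,25,25,0,0,0,0,0]}'; python3 -m jog '{"delta_pos":[[0,0,0],[0,0,0],[0,0,0],[0,0,0],[0,0,0],[0,0,0],[0,0,0]],"rot":[[0,0,6],[0,0,7],[0,0,7],[0,0,7],[0,0,7],[0,0,7],[0,0,0]],"grip":[0,0,0,0,0,0,0]}';python3 -c "
from station import r;print(r.sense()['moment'])"
```

```text
time_s: 33.38
tcp_pos: [0.4756, -0.0248, 0.1146]
ee_rot: [[-0.998, -0.056, 0.0], [-0.056, 0.998, -0.0], [-0.0, -0.0, -1.0]]
wrist_force: [0.4, -0.1, -0.2]
gripper_width: 0.112
time_s: 33.97
tcp_pos: [0.4756, -0.0249, 0.1146]
ee_rot: [[-0.715, -0.699, -0.0], [-0.699, 0.715, -0.0], [0.0, -0.0, -1.0]]
wrist_force: [0.6, -0.1, 0.2]
gripper_width: 0.111
[ 0.05681986 -0.13847698 -0.04284131]
```

```bash
python3 -m jog '{"delta_pos":[[0,0,0],[0,0,0],[0,0,0],[0,0,0],[0,0,0],[0,0,0],[0,0,0],[0,0,0]],"rot":[[0,0,7],[0,0,7],[0,0,7],[0,0,7],[0,0,7],[0,0,7],[0,0,4],[0,0,0]],"grip":[0,0,0,0,0,0,0,0]}';python3 -c "
from station import r;print(r.sense()['moment'])"; python3 -m jog '{"delta_pos":[[0,0,0],[0,0,0],[0,0,0],[0,0,0]],"rot":[[0,0,4],[0,0,3],[0,0,1],[0,0,0]],"grip":[0,0,0,0]}';python3 -c "
from station import r;print(r.sense()['moment'])"
```

```text
time_s: 34.63
tcp_pos: [0.476, -0.025, 0.1146]
ee_rot: [[0.002, -1.0, 0.001], [-1.0, -0.002, -0.0], [0.0, -0.001, -1.0]]
wrist_force: [1.9, -1.4, 0.5]
gripper_width: 0.111
[-0.35098373 -0.44028094 -0.03642279]
time_s: 34.97
tcp_pos: [0.4761, -0.0248, 0.1146]
ee_rot: [[0.14, -0.99, 0.001], [-0.99, -0.14, 0.0], [0.0, -0.001, -1.0]]
wrist_force: [2.6, -1.3, -0.8]
gripper_width: 0.112
[-0.46633413 -0.6933621  -0.05457945]
```

```bash
python3 -m jog '{"delta_pos":[[0,0,0],[0,0,0]],"rot":[[0,0,2],[0,0,0]],"grip":[0,0]}';python3 -c "
from station import r;print(r.sense()['moment'])";  python3 -m jog '{"delta_pos":[[0,0,0],[0,0,0]],"rot":[[0,0,2],[0,0,0]],"grip":[0,0]}';python3 -c "
from station import r;print(r.sense()['moment'])"
```

```text
time_s: 35.13
tcp_pos: [0.4761, -0.0248, 0.1146]
ee_rot: [[0.174, -0.985, 0.001], [-0.985, -0.174, 0.0], [-0.0, -0.001, -1.0]]
wrist_force: [2.4, -1.5, -2.1]
gripper_width: 0.109
[-0.66058197 -0.93541443 -0.43282282]
time_s: 35.3
tcp_pos: [0.476, -0.0248, 0.1147]
ee_rot: [[0.208, -0.978, 0.001], [-0.978, -0.208, 0.0], [-0.0, -0.001, -1.0]]
wrist_force: [1.9, -2.9, -0.3]
gripper_width: 0.112
[-0.65141267 -0.92347285 -0.55365253]
```

The stop was felt (0.43 N m), so the lock is closed. I'll centre the key in its play and draw it out.

```bash
python3 -m jog '{"delta_pos":[[0,0,0],[0,0,0],[0,0,0],[0,0,8],[0,0,10],[0,0,15],[0,0,0]],"rot":[[0,0,-6],[0,0,-5.5],[0,0,0],[0,0,0],[0,0,0],[0,0,0],[0,0,0]],"grip":[0,0,0,0,0,0,0]}';python3 -c "
from station import r;print(r.sense()['moment'])"
```

```text
time_s: 35.88
tcp_pos: [0.4769, -0.0244, 0.1501]
ee_rot: [[0.014, -1.0, 0.004], [-1.0, -0.014, 0.001], [-0.001, -0.004, -1.0]]
wrist_force: [0.4, 0.8, -0.4]
gripper_width: 0.109
[ 0.13282378 -0.097507    0.00601385]
```

```bash
python3 -m jog '{"delta_pos":[[0,0,30],[0,0,30],[0,0,0],[2,-38,0],[2,-38,0],[2,-38,0],[2,-38,0],[2,-38,0],[2,-38,0],[2,-38,0]],"rot":[[0,0,0],[0,0,0],[0,0,0],[0,0,-1],[0,0,-1],[0,0,-1],[0,0,-1],[0,0,-0.8],[0,0,0],[0,0,0]],"grip":[0,0,0,0,0,0,0,0,0,0]}'; python3 -m jog '{"delta_pos":[[1,-38,0],[0,-29.5,0],[0,0,0],[0,0,-15],[0,0,0],[0,0,0]],"rot":[[0,0,0],[0,0,0],[0,0,0],[0,0,0],[0,0,0],[0,0,0]],"grip":[0,0,0,0,0,0]}'
```

```text
time_s: 36.72
tcp_pos: [0.4886, -0.2922, 0.2065]
ee_rot: [[-0.071, -0.997, -0.002], [-0.997, 0.071, 0.001], [-0.001, 0.002, -1.0]]
wrist_force: [1.2, 1.2, -1.2]
gripper_width: 0.11
time_s: 37.22
tcp_pos: [0.4895, -0.3575, 0.1909]
ee_rot: [[-0.071, -0.997, -0.004], [-0.997, 0.071, 0.002], [-0.002, 0.004, -1.0]]
wrist_force: [-0.5, -0.4, -0.7]
gripper_width: 0.115
```

Run:
```python
from h import *
s=cap("side",3);st=r.sense();p=st["tcp_pos"];print(p)
s0=s;x0,y0,F=190,240,5
crop(s,x0,y0,310,340,F,"q.png")
im=cv2.imread("pics/q.png");f=lambda q:(pix(s,q)-[x0,y0]+.5)*F-.5+np.array([9,3])*F/7
t=np.linspace(0,6.283,60)
def poly(P,col):cv2.polylines(im,[np.int32([f(q) for q in P])],True,col,1)
zb=p[2]-.0096
poly([[p[0]+.023*np.cos(a),p[1]+.023*np.sin(a),zb-.036] for a in t],(255,0,255))
R=cv2.Rodrigues(np.array([0,0,np.radians(-3.9)]))[0]
c=np.array([.4905,-.3598,.066])
for k in(-1,0,1):
    poly([c+R@[k*.072+.006*a,.019*b,0] for a,b in((1,1),(1,-1),(-1,-1),(-1,1))],(0,255,0))
poly([c+R@[.115*a,.031*b,0] for a,b in((1,1),(1,-1),(-1,-1),(-1,1))],(0,255,0))
cv2.imwrite("pics/q.png",im)
```

```text
[ 0.49089089 -0.35780528  0.1930877 ]
```

View pics/q.png

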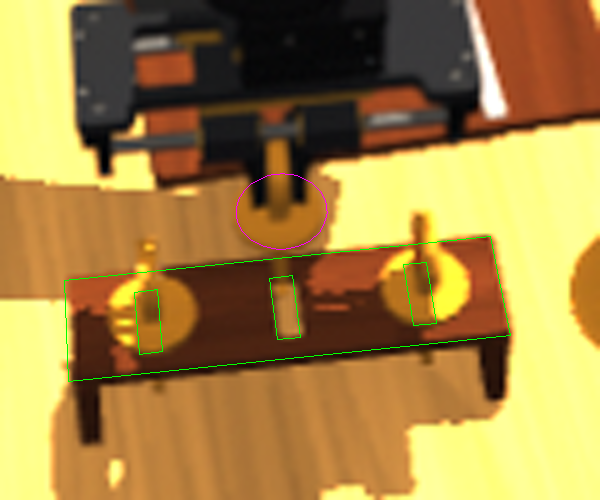

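The overlay fits: the collar lies over the TCP and the empty hole at (287,309) is within 1 mm of its predicted place, so I'll insert the key.

```bash
python3 -m jog '{"delta_pos":[[0.5,-0.7,-15],[0,0,-12],[0,0,-10],[0,0,-6],[0,0,0],[0,0,0]],"rot":[[0,0,0],[0,0,0],[0,0,0],[0,0,0],[0,0,0],[0,0,0]],"grip":[0,0,0,0,0,0]}'; python3 -m jog '{"delta_pos":[[0,0,-8],[0,0,-8],[0,0,-8],[0,0,-6],[0,0,0],[0,0,0]],"rot":[[0,0,0],[0,0,0],[0,0,0],[0,0,0],[0,0,0],[0,0,0]],"grip":[0,0,0,0,0,0]}'
```

```text
time_s: 37.87
tcp_pos: [0.4913, -0.359, 0.1498]
ee_rot: [[-0.071, -0.997, 0.0], [-0.997, 0.071, -0.0], [0.0, -0.0, -1.0]]
wrist_force: [-0.0, 0.2, -0.2]
gripper_width: 0.114
time_s: 38.37
tcp_pos: [0.4909, -0.359, 0.1189]
ee_rot: [[-0.071, -0.997, -0.001], [-0.997, 0.071, 0.0], [-0.0, 0.001, -1.0]]
wrist_force: [-1.1, 0.5, -0.7]
gripper_width: 0.112
```

```bash
python3 -m jog '{"delta_pos":[[0,0,-4],[0,0,-3],[0,0,0]],"rot":[[0,0,0],[0,0,0],[0,0,0]],"grip":[0,0,0]}'; python3 -m jog '{"delta_pos":[[0,0,0],[0,0,0],[0,0,0],[0,0,0],[0,0,30],[0,0,40],[0,0,40],[0,0,0]],"rot":[[0,0,0],[0,0,0],[0,0,0],[0,0,0],[0,0,0],[0,0,0],[0,0,0],[0,0,0]],"grip":[40,40,40,40,40,40,40,40]}';python3 -m jog '{"delta_pos":[[-4,38,0],[-4,38,0],[-4,38,0],[-4,38,0],[-4,38,0],[-4,38,0],[-4,38,0],[-4,38,0],[-4,38,0],[0,38,0]],"rot":[[0,0,0],[0,0,0],[0,0,0],[0,0,0],[0,0,0],[0,0,0],[0,0,0],[0,0,0],[0,0,0],[0,0,0]],"grip":[40,40,40,40,40,40,40,40,40,40]}';python3 -m jog '{"delta_pos":[[-4,38,0],[-4,38,0],[-4,38,0],[-4,38,0],[-4,38,0],[0,38,0],[0,0,0]],"rot":[[0,0,0],[0,0,0],[0,0,0],[0,0,0],[0,0,0],[0,0,0],[0,0,0]],"grip":[40,40,40,40,40,40,40]}'
python3 - <<'E'
from h import *
c=cap("top",3);crop(c,195,140,385,262,4.2,"z1.png")
a=cv2.imread("pics/z1.png");s=cap("side",3);crop(s,190,150,320,345,2.9,"z2.png")
b=cv2.imread("pics/z2.png");a=cv2.resize(a,(422,271));b=b[:,:378];o=np.zeros((600,800,3),np.uint8);o[:271,:422]=a;h=min(600,b.shape[0]);o[:h,422:422+b.shape[1]]=b[:h];cv2.imwrite("pics/z.png",o)
E
```

```text
time_s: 38.62
tcp_pos: [0.4914, -0.3591, 0.1127]
ee_rot: [[-0.071, -0.997, 0.001], [-0.997, 0.071, -0.0], [0.0, -0.001, -1.0]]
wrist_force: [0.3, 0.4, -0.8]
gripper_width: 0.111
time_s: 39.28
tcp_pos: [0.4949, -0.3617, 0.2324]
ee_rot: [[-0.07, -0.997, 0.015], [-0.998, 0.069, -0.01], [0.009, -0.016, -1.0]]
wrist_force: [1.7, -1.4, 0.8]
gripper_width: 0.399
time_s: 40.12
tcp_pos: [0.454, 0.0226, 0.2229]
ee_rot: [[-0.071, -0.997, 0.001], [-0.997, 0.071, 0.001], [-0.001, -0.001, -1.0]]
wrist_force: [1.3, -0.0, -0.1]
gripper_width: 0.394
time_s: 40.7
tcp_pos: [0.4356, 0.2546, 0.2227]
ee_rot: [[-0.066, -0.998, 0.003], [-0.998, 0.066, 0.002], [-0.003, -0.003, -1.0]]
wrist_force: [-0.3, -0.3, 0.5]
gripper_width: 0.399
```

View pics/z.png

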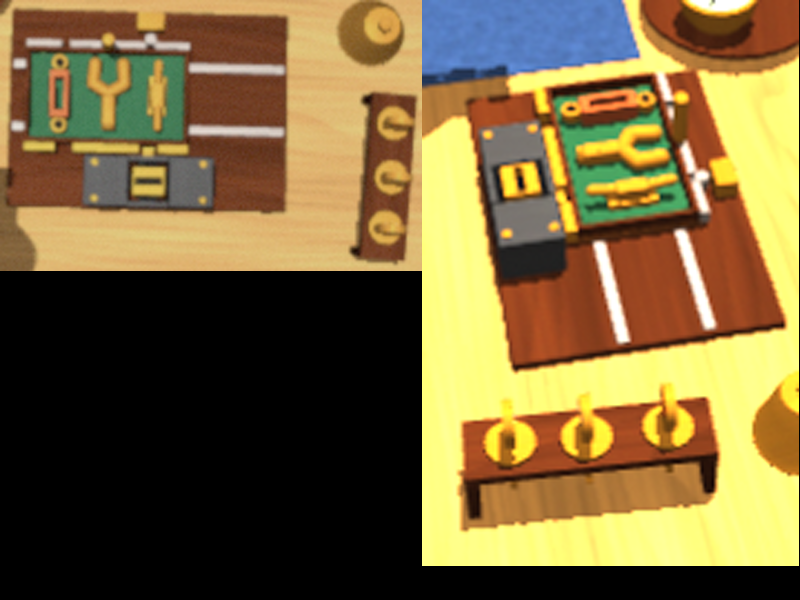

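The picture shows the slot back along y, the bolt in the carrier's second gap (148,151), all three pieces in the tray, and all three keys hanging upright. I'll hand in.

```bash
python3 -c "
from station import finish_job;print(finish_job())"
```

```text
the job is handed in; nothing more can be done
None
```

The job is done and was handed in at about 41 s of robot time, well inside the 210 s limit. The blue key, which I took first from the rack's middle hole, turned the lock, so the red and white keys were never moved.

- **Loading and moving:** With the bolt drawn, I laid the turnbuckle, one oarlock and the cleat in the tray; these were the only brass pieces to be loaded that I saw. I then moved the carrier to its next station by gripping its post. The roller shows in the notch.
- **Locking:** I turned the key back until it hit the stop, felt as about 0.43 N m. I then drew it out and hung it in its own hole again.
- **Last checks:** The final top and side pictures show the bolt standing in the carrier's second gap and the keyhole slot in its locked direction. All three pieces lie in the tray and all three keys hang upright. The compass, door knob and bell were never touched.

No final check failed. The side camera read about 4 mm off the top camera and the robot; I corrected for this as a constant offset.

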